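# Put the long battery pack on its charger

## Robot

A 6-joint arm with a two-finger parallel gripper is mounted at the origin on a cart in front of the work surface, level with it; the furniture and walls round the work are solid. World frame = base frame: x ahead of the robot, y to its left, z up, the work surface at z = 0. Lengths are in m, angles in degrees, forces in N, time in s.
With the tool pointing down it reaches from about 0.3 to 0.75 m from the base axis. Payload 8.5 kg.
Tool frame: the origin (TCP) lies on the centre line of the jaws, within the pads' length; the fingertips stand 11 mm ahead of it and the grasp point (between the pads) lies 8 mm behind it; z points along the fingers, y is the line along which they close (so a half turn about z gives the same grasp; the last joint's range is limited). The gripper opens to 85 mm and grips with 20 to 120 N. Pads are 22 mm wide; open, the fingers measure 114 mm over their backs; the gripper's body (76 mm by 85 mm) begins 54 mm behind the grasp point. The pads swing forward as they close: fully open they stand 13 mm farther back than shut.
Start: joints at [-77.137, 21.807, 74.336, -0, 83.858, -12.336], TCP at [0.234, -0.498, 0.242] pointing down, gripper open.
Joint ranges: [-178.18, 178.18], [-50.72, 133.34], [12.68, 142.11], [-81.47, 261.47], [9.98, 163.14], [-165.26, 165.26]. Speed limits (degrees/s): [136.94, 136.94, 180, 180, 180, 180].

## Interface

Orientations are given as a 3x3 rotation matrix whose columns are the frame's x, y, z axes.
In Python, from rig import env, vision, workorder gives the robot as it stands (env), with the cameras (vision) and the job (workorder).
- The arm moves only by the tool drive_effector, called after "Request:" as name(argument=value, ...), one argument or row to a line, values as JSON. Schema: {"type":"object","properties":{"moves":{"type":"array","items":{"type":"array","items":{"type":"number"},"minItems":5,"maxItems":5},"minItems":1,"maxItems":10},"grip_force":{"type":"number"},"only":{"type":"string"},"quiet":{"type":"boolean"},"lines":{"type":"string"}},"required":["moves"],"additionalProperties":false}. moves is a list of rows, 1 to 10 of them, each of 5 numbers: dx, dy, dz in m, then a turn about the tool's z in degrees, then the finger opening in m; each row shifts and turns the commanded pose from where the row before left it, along the tool's axes as they then stand; what a row does not reach is not made up. A row lasts 1/10 s, in which the tool goes at most 0.05 m and 8.59 degrees, less where a joint would pass 70% of its speed; a pose out of reach is approached as far as the arm can. The fingers move at their own pace and stop on an object; grip_force is the grip in N (left out, the last holds). Time passes only in rows, so rows that do not move let the fingers close. The tool returns the time, the measured TCP pose, the force, the opening and the grip force at its end. only (a regular expression) keeps the lines of the reply that match it, lines (a string "A,B") keeps lines A to B, and quiet returns only ok. Input that does not fit is refused with a message, and nothing moves.
- env.observe(): the state, without advancing time (a new reading comes with each control period).
- vision.get_image(name): name is "scene" or "top" or "wrist"; returns a dict with "pixels" (384x512x3 uint8, red, green, blue), "K" (3x3 intrinsics, pixels), "extrinsics" (4x4, takes a point from world to camera coordinates). Camera axes: x right, y down, z forward; pixel columns grow to the right and rows downward; lengths in m; the calibration is good to about 2 mm. A picture is of the moment at which its call begins. There is no depth.
- workorder.close_job(): hands the job in; it is judged then, once.
The state is a dict: "time_s": time; "q": joint angles; "qvel": joint speeds; "joint_efforts": joint torques, N m; "position": TCP position; "tool_rot": TCP orientation; "ft_force": force on the tool from outside, world axes, zero at the start; "wrist_torque": the same for the moment, N m; "grip_width": finger opening in m; "gripper_force": force on a finger pad.
Only numpy, scipy, OpenCV 4.12 (cv2) and the standard library are available. Lean on these libraries where they do the work, as an engineer would, in place of code of your own. Each camera call takes 0.05 s, during which the arm holds its last target. There are 200 camera calls.

## Task

Take the long battery pack out of the pocket tray, where it stands on edge, and lay it down on the bare worktop on its grooved contact face, letting go of it there. Then take it again across its width, set it on the open front of the charger's deck, terminals towards the rails, and slide it in under the rails until it is fully home and the spring catch has come up behind it. Do not drop it, leave the two short packs in their pockets and leave the other things on the desk alone.

Things in the scene. Friction and masses are not known exactly. Their poses are not given: they have to be found in the camera images.
- long_pack: Black and grey battery pack, the longest of three: 92 long x 50 wide x 32 mm thick, about 0.2 kg. Origin at the centre of its 92 x 50 contact face; x along its length to the nose (the end with three brass terminals), y across its width, z from contact face to back. It starts on a long edge in a pocket: y up, 50 mm tall, top 30 mm free, contact face to the tray's +y.
- long_pack_nose (a point): Middle of the pack's terminal end: 46 mm along x, 16 mm above the contact face. Grooves 5 mm deep run along both long sides, 6 to 13 mm above the contact face, from the nose to 20 mm short of the tail, so it enters the charger only nose first, contact face down. Above them are 19 mm of plain side to grip.
- long_pack_mid (a point): Middle of the long pack's solid, 16 mm above the middle of its contact face. Stood on edge on the worktop it is 32 mm thick and 50 mm tall and tips over when its top is pushed sideways some 30 mm.
- short_pack_a: One of two like battery packs, 70 long x 50 wide x 32 mm thick, shorter than the long one but otherwise the same, with the same frame. Stands on edge in another pocket, the same way round, and stays there.
- short_pack_b: One of two like battery packs, 70 long x 50 wide x 32 mm thick, shorter than the long one but otherwise the same, with the same frame. Stands on edge in another pocket, the same way round, and stays there.
- short_pack_a_mid (a point): Middle of that short pack's solid (33 mm above the tray's underside while it stands in its pocket).
- short_pack_b_mid (a point): Middle of that short pack's solid (33 mm above the tray's underside while it stands in its pocket).
- tray: Grey pocket tray, fixed, 128 (x) x 186 (y) x 28 mm, origin under its centre. Three equal pockets, 95 along x, 35 mm along y, 20 mm deep (floor 8 mm up), at y = -60, 0, +60 mm; 28 mm of free space between neighbouring packs. Any pocket may hold any pack.
- charger: Grey charger, fixed, 182 (x) x 92 (y) mm, origin under its centre, open front at -x. Flat deck, 28 mm up, from x = -90 to 60 mm, then the terminal block (61 mm high), the stop. Black rails from x = 13 to 58 mm (mouths flare from x = 5): 54 mm between walls, 45 mm between lips; the lips, 8 to 11 mm above the deck, run in the pack's grooves with 2 mm play. The pack slides to +x.
- deck_home (a point): Point on the deck (charger's x = 14 mm, 28 mm up) where the centre of the contact face lies when the pack is home, nose on the stop; axes as the charger's. Set down 50 mm before it (towards -x), the pack has its nose just before the rails.
- catch (a joint): Spring catch in the middle of the deck, a steel tab 24 mm wide, charger's x = -44 to -34 mm. 0 = up, 6 mm out of the deck; grows as it is pressed down (0.006 m = flush, takes 1.4 N, less than the pack weighs). The pack on the deck holds it down; once the pack is home it springs up 2 mm behind the tail.
- flux_bottle: White bottle with blue spout, 35 mm wide, 98 mm tall, standing behind the work; bystander. Origin under its centre.
- solder_spool: Spool of solder, 60 x 54 x 34 mm, behind the work; bystander. Origin under its centre.
- screwdriver: Screwdriver with black handle, 102 mm long, 24 mm thick, lying right of the charger; bystander. Origin under its centre.

How it is judged:
By the outcome, as a careful person would: the job done as asked, in the order asked, and still so for the second after the job is handed in, with the robot touching nothing.
It also fails if it takes over 54 s, if anything falls off the work surface, if the arm or the gripper's body presses on something with over 40 N, if the wrist force passes 120 N, or if a joint passes its speed limit or range.

## Working session

There is one attempt and no reset: what is moved stays moved. The work goes in short steps, Python scripts to look and compute and a tool call to move; the robot and the scene stay as the last step left them, time stands still between calls to the robot, and variables do not carry over. Pictures are saved under pics/ and viewed, at most 10 in all, crops included, and the job is handed in when it is done.

```bash
ls; mkdir -p pics; python3 - <<'E'
from rig import env, vision, workorder
import cv2,numpy as np
for n in("scene","top"):
    d=vision.get_image(n); cv2.imwrite(f"pics/{n}0.png",d["pixels"][:,:,::-1]); np.savez(f"{n}0.npz",**d)
    E=d["extrinsics"]; print(n,d["K"][0],-E[:3,:3].T@E[:3,3],E[2,:3])
s=env.observe();print(s["time_s"],s["tool_rot"],s["position"])
E
```

```text
pics
rig.py
scene [470.84868291   0.         254.48485378] [-0.19384461  0.6398731   0.56085793] [ 0.63255969 -0.64767523 -0.42471759]
top [477.35706727   0.         260.39341305] [ 0.41962272 -0.16506883  1.25110939] [ 0.11314318  0.01276542 -0.99349669]
0.1 [[ 9.04849699e-01  4.25731038e-01 -3.23787391e-04]
 [ 4.25731069e-01 -9.04848744e-01  1.34421453e-03]
 [ 2.79295235e-04 -1.35415847e-03 -9.99999044e-01]] [ 0.23409461 -0.49740739  0.24176124]
```

View pics/top0.png

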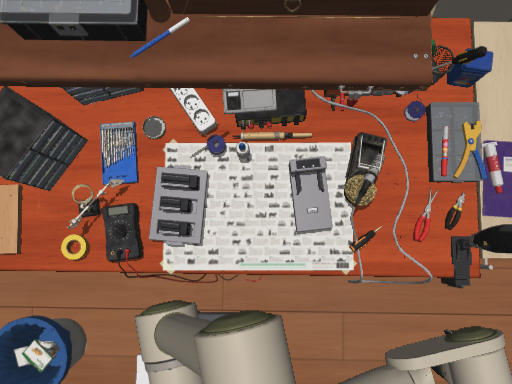

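View pics/scene0.png

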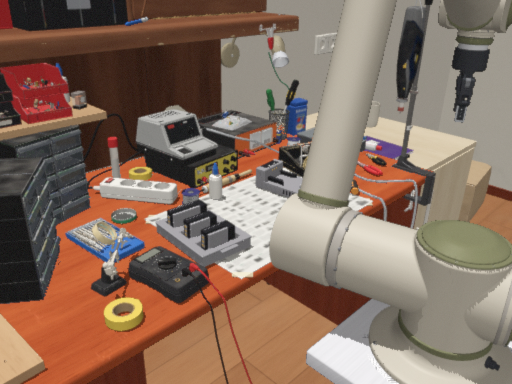

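The top view shows the tray at about (178,205) px with three packs, and the charger at about (310,195) px with its block at the top, so its front faces the robot. The worktop between them is free. Next, enlarged crops.

```bash
cat > h.py <<'E'
import numpy as np,cv2
def ray(d,uv,z):
    E=d["extrinsics"];R=E[:3,:3];c=-R.T@E[:3,3]
    v=R.T@np.linalg.inv(d["K"])@np.array([uv[0],uv[1],1.]);return c+v*(z-c[2])/v[2]
def proj(d,p):
    E=d["extrinsics"];q=d["K"]@(E[:3,:3]@np.array(p)+E[:3,3]);return q[:2]/q[2]
E
python3 - <<'E'
from h import *
a=cv2.imread("pics/top0.png")
c1=cv2.resize(a[160:250,145:212],None,fx=6,fy=6,interpolation=cv2.INTER_CUBIC)
c2=cv2.resize(a[150:240,280:340],None,fx=6,fy=6,interpolation=cv2.INTER_CUBIC)
cv2.imwrite("pics/c0.png",np.hstack([c1,c2]))
d=np.load("top0.npz")
hsv=cv2.cvtColor(a,cv2.COLOR_BGR2HSV)
for nm,uv in dict(tray=(160,225),chg=(315,215),lip=(205,180)).items(): print(nm,hsv[uv[1],uv[0]])
E
```

```text
tray [140  16  47]
chg [150   5 153]
lip [138   8 160]
```

View pics/c0.png

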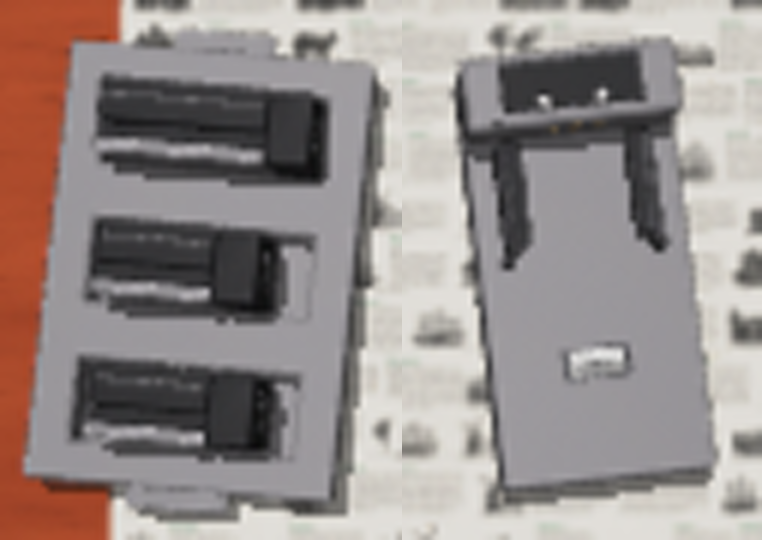

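The crop shows the long pack in the tray's top pocket (farthest from the robot), nose cap on the right (~(295,135) in the crop) and label side towards the robot. So tray +x is image right (about world -y) and the contact face points to about world +x. The charger's front is at the bottom, with the catch at (597,360).

```bash
python3 - <<'E'
from h import *
d=np.load("top0.npz")
def P(x,y,z,ox,oy,sx=0): return ray(d,((x-sx+.5)/6-.5+ox,(y+.5)/6-.5+oy),z)
t=[P(*c,.028,145,160) for c in((72,42),(378,65),(330,497),(25,475))]
print("tray",np.round(t,4)[:,:2]); n=np.linalg.norm
print([round(n(t[i]-t[(i+1)%4]),4) for i in range(4)]); tc=sum(t)/4
ex=(t[1]+t[2]-t[0]-t[3]);ex/=n(ex);ey=(t[0]+t[1]-t[2]-t[3]);ey/=n(ey);print(tc,ex,ey,np.degrees(np.arctan2(ex[1],ex[0])))
# pack top face z=.058, corners of long pack
p=[P(*c,.058,145,160) for c in((103,75),(327,92),(322,182),(97,158))];print("pack",np.round(p,4)[:,:2],sum(p)/4,"pred",tc+.06*ey)
f=[P(*c,.028,280,150,402) for c in((502,490),(710,475))];print("front",f,n(f[0]-f[1]))
b=[P(*c,.061,280,150,402) for c in((460,62),(675,40))];print("back",b,n(b[0]-b[1]))
fm=sum(f)/2;bm=sum(b)/2;v=(bm-fm)[:2];print("len",n(v),"ang",np.degrees(np.arctan2(v[1],v[0])),"ctr",(fm+bm)/2)
k=P(597,360,.034,280,150,402);print("catch",k,"along",(k-fm)[:2]@v/n(v))
E
```

```text
tray [[ 0.6289  0.1219]
 [ 0.6205 -0.0113]
 [ 0.4341  0.0041]
 [ 0.4416  0.1347]]
[np.float64(0.1334), np.float64(0.187), np.float64(0.1307), np.float64(0.1877)]
[0.53125008 0.06236007 0.028     ] [-0.06004794 -0.99819549  0.        ] [ 0.99717372 -0.07513039  0.        ] -93.44256456661067
pack [[0.6098 0.1012]
 [0.6037 0.0062]
 [0.5654 0.0072]
 [0.5744 0.1024]] [0.58832981 0.05423318 0.058     ] pred [0.5910805  0.05785224 0.028     ]
front [array([ 0.46605883, -0.24231841,  0.028     ]), array([ 0.4736819 , -0.33073997,  0.028     ])] 0.08874955466735256
back [array([ 0.64453527, -0.22145694,  0.061     ]), array([ 0.65507415, -0.31193581,  0.061     ])] 0.09109058134704129
len 0.18102406306118196 ang 6.289893105846604 ctr [ 0.55983754 -0.27661278  0.0445    ]
catch [ 0.52161978 -0.28200982  0.034     ] along 0.051933040159672414
```

Request:
drive_effector(
  moves=[
    [0.04, -0.025, 0, 0, 0.044],
    [0.04, -0.025, 0, 0, 0.044],
    [0.04, -0.025, 0, 0, 0.044],
    [0.04, -0.025, 0, 0, 0.044],
    [0.04, -0.025, 0, 0, 0.044],
    [0.04, -0.025, 0, 0, 0.044],
    [0.04, -0.025, 0, 0, 0.044],
    [0.04, -0.025, 0, 0, 0.044],
    [0.04, -0.025, 0, 0, 0.044],
    [0.04, -0.025, 0, 0, 0.044],
  ],
  grip_force=40,
)

```text
time_s: 1.1
position: [0.4903, -0.0992, 0.2422]
tool_rot: [[0.905, 0.426, -0.0], [0.426, -0.905, 0.0], [-0.0, -0.0, -1.0]]
ft_force: [0.4, -0.3, 0.2]
grip_width: 0.044
gripper_force: 0.0
```

Request:
drive_effector(
  moves=[
    [0.04, -0.025, 0, 0, 0.044],
    [0.04, -0.025, 0, 0, 0.044],
    [0.04, -0.025, 0, 0, 0.044],
    [0, 0, 0, -8.5, 0.044],
    [0, 0, 0, -8.5, 0.044],
    [0, 0, 0, -8.5, 0.044],
    [0, 0, 0, -8.5, 0.044],
    [0, 0, 0, -8.5, 0.044],
    [0, 0, 0, -8.5, 0.044],
    [0, 0, 0, -8.5, 0.044],
  ],
)

```text
time_s: 2.1
position: [0.5662, 0.0179, 0.2419]
tool_rot: [[0.086, 0.996, -0.001], [0.996, -0.086, 0.0], [0.0, -0.001, -1.0]]
ft_force: [-0.5, -0.5, 0.2]
grip_width: 0.044
gripper_force: 0.0
```

```bash
cat > shot.py <<'E'
import sys
from rig import env, vision, workorder
from h import *
n,name=sys.argv[1:3]
d=vision.get_image(n);np.savez(name+".npz",**d)
im=d["pixels"][:,:,::-1]
cv2.imwrite(f"pics/{name}.png",im); E=d["extrinsics"];print(-E[:3,:3].T@E[:3,3],E[2,:3],d["K"][0,0])
E
python3 shot.py wrist w1
```

```text
[0.57412523 0.10094022 0.37329563] [-0.02863265 -0.32150528 -0.94647479] 325.2492419672136
```

View pics/w1.png

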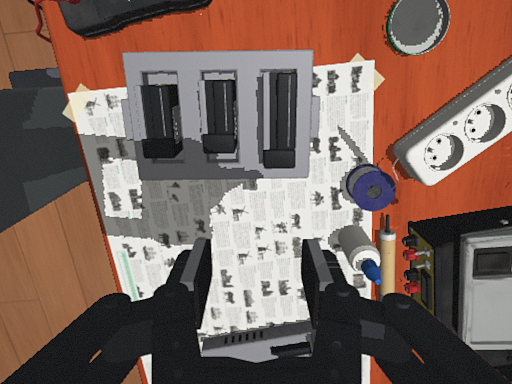

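The wrist view shows the tray with corners at about (123,54), (312,50) and (310,178). The long pack is the right-most; its top face runs from the tail at row ~73 to the nose at row ~149, columns ~264–297.

```bash
python3 - <<'E'
from h import *
d=np.load("w1.npz"); a=cv2.imread("pics/w1.png")
h=cv2.cvtColor(a,cv2.COLOR_BGR2HSV); print(h[65,135],h[120,190],h[120,283],h[60,350])
t=[ray(d,c,.028) for c in((123,54),(312,50),(310,178),(125,180))];n=np.linalg.norm
print(np.round(t,4)[:,:2],[round(n(t[i]-t[(i+1)%4]),4) for i in range(4)]);print("ctr",sum(t)/4)
p=[ray(d,c,.058) for c in((272,73),(297,73),(297,149),(263,149))];print(np.round(p,4)[:,:2],sum(p)/4)
# dark pack blob in the pocket
c=cv2.resize(a[45:185,240:320],None,fx=4,fy=4,interpolation=cv2.INTER_CUBIC);cv2.imwrite("pics/w1c.png",c)
E
```

```text
[114   8 154] [130  10 159] [113  19  53] [  9 124 173]
[[ 0.4451  0.133 ]
 [ 0.6306  0.1205]
 [ 0.6242 -0.0108]
 [ 0.4189  0.0047]] [np.float64(0.1859), np.float64(0.1314), np.float64(0.2059), np.float64(0.1309)]
ctr [0.52973632 0.0618225  0.028     ]
[[0.5886 0.1025]
 [0.6114 0.1005]
 [0.6081 0.0299]
 [0.5748 0.0328]] [0.59574772 0.06642277 0.058     ]
```

View pics/w1c.png

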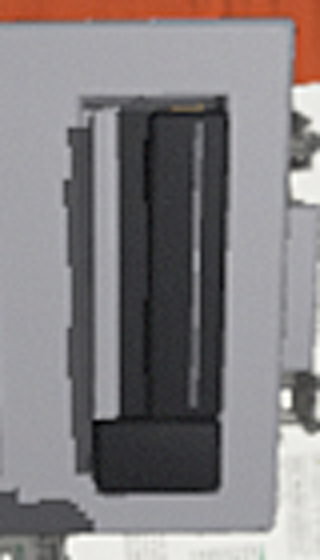

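The crop shows the pack's top at columns 263–295.5 and rows 72–168: tail at the top, nose cap at the bottom.

```bash
python3 - <<'E'
from h import *
from rig import env, vision, workorder
d=np.load("w1.npz");n=np.linalg.norm
q=[(240+x/4,45+y/4) for x,y in((91,108),(224,112),(220,490),(95,492))]
p=[ray(d,c,.058) for c in q];print(np.round(p,4)[:,:2],[round(n(p[i]-p[(i+1)%4]),4) for i in range(4)])
c=sum(p)/4;v=p[2]+p[3]-p[0]-p[1];print(c,np.degrees(np.arctan2(v[1],v[0])))
s=env.observe();R=s["tool_rot"];g=c.copy();g[2]=.1;print(R.T@(g-s["position"]))
E
```

```text
[[0.5803 0.1041]
 [0.6105 0.1006]
 [0.6053 0.0112]
 [0.574  0.0134]] [np.float64(0.0304), np.float64(0.0895), np.float64(0.0314), np.float64(0.0909)]
[0.59251117 0.05732518 0.058     ] -93.66634196439584
[0.04140636 0.02332072 0.14191199]
```

Request:
drive_effector(
  moves=[
    [0.02, 0.012, 0, -1.2, 0.044],
    [0.021, 0.012, 0.02, 0, 0.044],
    [0, 0, 0.04, 0, 0.044],
    [0, 0, 0.04, 0, 0.044],
    [0, 0, 0.03, 0, 0.044],
    [0, 0, 0.02, 0, 0.044],
    [0, 0, 0.02, 0, 0.044],
    [0, 0, 0.015, 0, 0.044],
    [0, 0, 0.014, 0, 0.044],
    [0, 0, 0, 0, 0.044],
  ],
)

```text
time_s: 3.15
position: [0.5925, 0.0568, 0.0414]
tool_rot: [[0.074, 0.997, -0.004], [0.997, -0.074, 0.0], [0.0, -0.004, -1.0]]
ft_force: [-0.9, -0.1, -0.0]
grip_width: 0.0439
gripper_force: 0.0
```

```bash
python3 shot.py wrist w2
```

```text
[0.59987763 0.13992071 0.17276535] [-0.02767533 -0.32158391 -0.94647655] 325.2492419672136
```

View pics/w2.png

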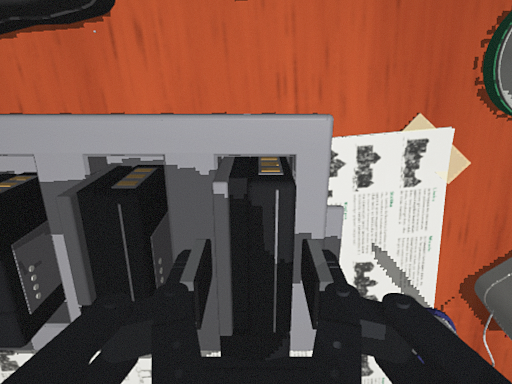

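The brass terminals are at the +y end, at (270,165), and the groove runs from there to 20 mm short of the other end. So the nose points to world +y and the contact face to world -x, the opposite of what I first took, and this fits the frame's handedness. The fingers straddle the pack cleanly at columns ~210 and ~303. I'll grip and lift.

Request:
drive_effector(
  moves=[
    [0, 0, 0, 0, 0.025],
    [0, 0, 0, 0, 0.025],
    [0, 0, 0, 0, 0.025],
    [0, 0, 0, 0, 0.025],
    [0, 0, 0, 0, 0.025],
    [0, 0, -0.01, 0, 0.025],
    [0, 0, -0.02, 0, 0.025],
    [0, 0, -0.02, 0, 0.025],
    [0, 0, -0.03, 0, 0.025],
    [0, 0, 0, 0, 0.025],
  ],
  grip_force=40,
)

```text
time_s: 4.2
position: [0.5957, 0.0565, 0.1277]
tool_rot: [[0.072, 0.997, 0.009], [0.997, -0.072, -0.001], [-0.0, 0.009, -1.0]]
ft_force: [0.6, 0.1, -1.2]
grip_width: 0.0315
gripper_force: 40.7
```

Request:
drive_effector(
  moves=[
    [-0.04, -0.02, 0, 0, 0.025],
    [-0.04, -0.02, 0, 0, 0.025],
    [-0.04, -0.02, 0, 0, 0.025],
    [-0.04, -0.02, 0, 0, 0.025],
    [-0.04, -0.02, 0, 0, 0.025],
    [0, 0, 0, 8, 0.025],
    [0, 0, 0, 8, 0.025],
    [0, 0, 0, 8, 0.025],
    [0, 0, 0, 8, 0.025],
    [0, 0, 0, 8, 0.025],
  ],
)

```text
time_s: 5.2
position: [0.4795, -0.1357, 0.1231]
tool_rot: [[0.7, 0.714, 0.0], [0.714, -0.7, -0.0], [0.0, 0.0, -1.0]]
ft_force: [0.1, -0.6, -1.3]
grip_width: 0.0312
gripper_force: 40.8
```

Request:
drive_effector(
  moves=[
    [0, 0, 0, 8, 0.025],
    [0, 0, 0, 8, 0.025],
    [0, 0, 0, 8, 0.025],
    [0, 0, 0, 8, 0.025],
    [0, 0, 0, 8, 0.025],
    [0, 0, 0, 0, 0.025],
    [0, 0, 0, 0, 0.025],
  ],
)

```text
time_s: 5.9
position: [0.4795, -0.1357, 0.1232]
tool_rot: [[0.994, 0.106, -0.0], [0.106, -0.994, -0.0], [-0.0, 0.0, -1.0]]
ft_force: [0.5, 0.5, -2.0]
grip_width: 0.0315
gripper_force: 40.8
```

```bash
python3 shot.py scene s1; python3 shot.py wrist w3; python3 - <<'E'
import cv2,numpy as np
a=cv2.imread("pics/s1.png");b=cv2.imread("pics/w3.png")
c=cv2.resize(a[120:280,150:350],(400,320),interpolation=cv2.INTER_CUBIC);b=cv2.resize(b,(400,300))
cv2.imwrite("pics/j1.png",np.hstack([c[:300],b]))
E
```

```text
[-0.19384461  0.6398731   0.56085793] [ 0.63255969 -0.64767523 -0.42471759] 470.84868291442837
[ 0.56277566 -0.1264334   0.25458253] [-0.32017436 -0.03467502 -0.94672384] 325.2492419672136
```

View pics/j1.png

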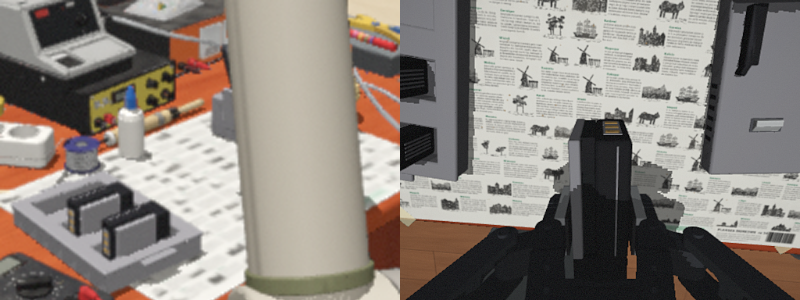

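The right half shows the pack held upright, nose away from the robot (terminals at (612,128)), contact face to the left, over bare worktop beside the charger. Lowering it now.

Request:
drive_effector(
  moves=[
    [0, 0, 0.03, 0, 0.025],
    [0, 0, 0.03, 0, 0.025],
    [0, 0, 0.015, 0, 0.025],
    [0, 0, 0.007, 0, 0.025],
    [0, 0, 0.003, 0, 0.025],
    [0, 0, 0, 0, 0.025],
    [0, 0, 0, 0, 0.025],
  ],
)

```text
time_s: 6.7
position: [0.4799, -0.1358, 0.0391]
tool_rot: [[0.995, 0.103, 0.001], [0.103, -0.995, -0.001], [0.001, 0.001, -1.0]]
ft_force: [0.3, -0.2, -1.1]
grip_width: 0.0313
gripper_force: 40.7
```

Request:
drive_effector(
  moves=[
    [0, 0, 0.002, 0, 0.025],
    [0, 0, 0, 0, 0.025],
  ],
)

```text
time_s: 6.9
position: [0.4796, -0.1357, 0.0366]
tool_rot: [[0.995, 0.103, 0.001], [0.103, -0.995, -0.0], [0.001, 0.0, -1.0]]
ft_force: [0.2, 0.9, -2.1]
grip_width: 0.0315
gripper_force: 40.7
```

Request:
drive_effector(
  moves=[
    [0, 0, 0.002, 0, 0.025],
    [0, 0, 0, 0, 0.025],
  ],
)

```text
time_s: 7.1
position: [0.4798, -0.1357, 0.0359]
tool_rot: [[0.995, 0.103, 0.001], [0.103, -0.995, -0.001], [0.001, 0.001, -1.0]]
ft_force: [-5.2, 1.9, 17.1]
grip_width: 0.0313
gripper_force: 43.1
```

Request:
drive_effector(
  moves=[
    [0, 0, -0.001, 0, 0.025],
    [0, 0, 0, 0, 0.034],
    [0, 0, 0, 0, 0.04],
    [0, 0, 0, 0, 0.046],
    [0, 0, 0, 0, 0.052],
    [0, 0, 0, 0, 0.052],
    [0, 0, -0.007, 0, 0.052],
    [0, 0, -0.008, 0, 0.052],
    [0, 0, 0, 0, 0.052],
  ],
)

```text
time_s: 8.0
position: [0.4801, -0.1359, 0.0516]
tool_rot: [[0.995, 0.103, 0.002], [0.103, -0.995, -0.001], [0.002, 0.001, -1.0]]
ft_force: [0.1, -0.6, -0.4]
grip_width: 0.0519
gripper_force: 0.0
```

```bash
python3 shot.py wrist w4; python3 - <<'E'
import cv2
b=cv2.imread("pics/w4.png");cv2.imwrite("pics/w4c.png",b[130:384,100:420])
E
```

```text
[ 0.56309387 -0.12681817  0.18314959] [-0.31829749 -0.03475295 -0.94735365] 325.2492419672136
```

View pics/w4c.png

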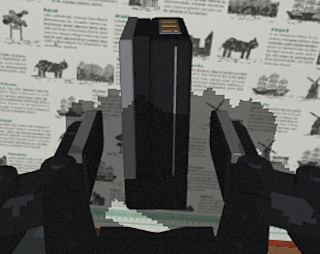

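The pack stands freely between the open fingers, contact-face flange on the left (column ~128 of the crop). Now I'll tip it to the left.

Request:
drive_effector(
  moves=[
    [0, -0.005, 0, 0, 0.052],
    [0, -0.005, 0, 0, 0.052],
    [0, -0.003, 0, 0, 0.052],
    [0, -0.003, 0, 0, 0.052],
  ],
)

```text
time_s: 8.45
position: [0.478, -0.1195, 0.0504]
tool_rot: [[0.995, 0.103, 0.0], [0.103, -0.995, -0.0], [0.0, 0.0, -1.0]]
ft_force: [-0.6, -1.6, 2.4]
grip_width: 0.0519
gripper_force: 0.7
```

Request:
drive_effector(
  moves=[
    [0, -0.004, 0, 0, 0.052],
    [0, -0.004, 0, 0, 0.052],
  ],
)

```text
time_s: 8.65
position: [0.4771, -0.1114, 0.0504]
tool_rot: [[0.995, 0.103, 0.0], [0.103, -0.995, -0.0], [0.0, 0.0, -1.0]]
ft_force: [0.0, -1.0, 0.9]
grip_width: 0.0522
gripper_force: 0.6
```

```bash
python3 - <<'E'
import numpy as np
from h import *
from rig import env, vision, workorder
d=vision.get_image("wrist");cv2.imwrite("pics/w5.png",d["pixels"][:,:,::-1]);np.savez("w5.npz",**d)
h=cv2.cvtColor(d["pixels"],cv2.COLOR_RGB2HSV)
m=(cv2.inRange(h,(8,70,80),(30,255,255)))[130:260,180:330];ys,xs=np.nonzero(m);print(len(xs),xs.mean()+180,ys.mean()+130)
a=cv2.imread("pics/w4.png");h=cv2.cvtColor(a,cv2.COLOR_BGR2HSV)
m=(cv2.inRange(h,(8,70,80),(30,255,255)))[130:260,180:330];ys,xs=np.nonzero(m);print(len(xs),xs.mean()+180,ys.mean()+130)
E
```

```text
146 295.8082191780822 158.5
130 268.73846153846154 155.55384615384617
```

Request:
drive_effector(
  moves=[
    [0, -0.002, 0.002, 0, 0.052],
    [0, -0.002, 0.003, 0, 0.052],
    [0, 0, 0.003, 0, 0.052],
  ],
)

```text
time_s: 9.0
position: [0.4765, -0.1075, 0.042]
tool_rot: [[0.995, 0.103, -0.0], [0.103, -0.995, 0.0], [-0.0, -0.0, -1.0]]
ft_force: [-0.2, 0.1, 0.2]
grip_width: 0.0516
gripper_force: 0.0
```

Request:
drive_effector(
  moves=[
    [0, -0.001, 0.003, 0, 0.052],
    [0, -0.001, 0.003, 0, 0.052],
    [0, 0, 0, 0, 0.052],
    [0, 0, 0, 0, 0.052],
  ],
)

```text
time_s: 9.4
position: [0.4764, -0.1063, 0.0366]
tool_rot: [[0.995, 0.103, 0.0], [0.103, -0.995, -0.001], [0.0, 0.001, -1.0]]
ft_force: [-2.9, -2.0, 6.1]
grip_width: 0.0521
gripper_force: 3.6
```

```bash
python3 shot.py wrist w6; python3 - <<'E'
import cv2
b=cv2.imread("pics/w6.png");cv2.imwrite("pics/w6c.png",b[130:384,100:420])
E
```

```text
[ 0.55968516 -0.09720516  0.16796668] [-0.32013568 -0.03464601 -0.94673798] 325.2492419672136
```

View pics/w6c.png

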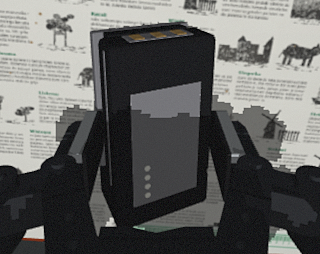

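The pack leans at about 45° between the fingers, back panel facing up and to the right. I'll widen the opening while keeping the leading finger in place, lower, and then let it down gently.

Request:
drive_effector(
  moves=[
    [0, 0.003, 0, 0, 0.058],
    [0, 0.003, 0, 0, 0.064],
    [0, 0.003, 0, 0, 0.07],
    [0, 0.003, 0, 0, 0.076],
    [0, 0, 0, 0, 0.076],
    [0, 0, 0.007, 0, 0.076],
    [0, 0, 0.007, 0, 0.076],
    [0, 0, 0.006, 0, 0.076],
    [0, 0, 0, 0, 0.076],
  ],
)

```text
time_s: 10.35
position: [0.4773, -0.1175, 0.0153]
tool_rot: [[0.995, 0.103, -0.002], [0.103, -0.995, 0.001], [-0.002, -0.001, -1.0]]
ft_force: [-0.4, 0.8, 0.3]
grip_width: 0.0759
gripper_force: 0.0
```

Request:
drive_effector(
  moves=[
    [0, -0.002, 0, 0, 0.076],
    [0, -0.002, 0, 0, 0.076],
    [0, -0.002, 0, 0, 0.076],
    [0, -0.002, 0, 0, 0.076],
    [0, -0.002, 0, 0, 0.076],
    [0, 0, 0, 0, 0.083],
    [0, 0, 0, 0, 0.083],
    [0, 0, 0, 0, 0.083],
  ],
)

```text
time_s: 11.15
position: [0.4767, -0.1078, 0.0164]
tool_rot: [[0.995, 0.103, 0.0], [0.103, -0.995, -0.0], [0.0, 0.0, -1.0]]
ft_force: [-0.1, -0.2, -0.3]
grip_width: 0.0831
gripper_force: 0.0
```

```bash
python3 shot.py wrist w7; python3 - <<'E'
import cv2,numpy as np
b=cv2.imread("pics/w7.png");g=cv2.cvtColor(b,cv2.COLOR_BGR2HSV)
m=cv2.inRange(g,(8,70,80),(30,255,255))[130:260,180:330];ys,xs=np.nonzero(m);print(len(xs),xs.mean()+180 if len(xs) else 0,ys.mean()+130 if len(xs) else 0)
# light panel on back
for r in(200,220,240,260,280): print(r,"".join("#" if v<70 else "+" if v<130 else "." for v in g[r,120:400:4,2]))
E
```

```text
[ 0.55994203 -0.09889603  0.14771454] [-0.32022987 -0.03364185 -0.94674234] 325.2492419672136
166 247.80722891566265 171.54819277108433
200 .................################################..+++++.+.++++++.....
220 ............+++++###############################+.....................
240 ............+++..+####.+.+++++.+...+..+++..#####.......++++...........
260 ..+++++++###++++++#####+#+###++++##++++##+######+++++++++####+++++++++
280 ##++++######++++++#####+++#+++++++++++##+++####++++++++++######++++##+
```

Request:
drive_effector(
  moves=[
    [0, 0, -0.02, 0, 0.083],
    [0, 0, -0.03, 0, 0.083],
    [-0.01, 0.01, -0.04, 0, 0.083],
    [-0.02, 0.02, -0.04, 0, 0.083],
    [-0.02, 0.02, -0.04, 0, 0.083],
    [-0.01, 0.02, -0.03, 0, 0.083],
    [0, 0, 0, 0, 0.083],
    [0, 0, 0, 0, 0.083],
  ],
)

```text
time_s: 12.0
position: [0.424, -0.1837, 0.2163]
tool_rot: [[0.995, 0.102, 0.0], [0.102, -0.995, -0.0], [0.0, 0.0, -1.0]]
ft_force: [0.2, 0.3, -0.2]
grip_width: 0.0831
gripper_force: 0.0
```

```bash
python3 shot.py wrist w8; python3 - <<'E'
import cv2,numpy as np
b=cv2.imread("pics/w8.png");cv2.imwrite("pics/w8c.png",cv2.resize(b,(800,600),interpolation=cv2.INTER_CUBIC))
E
```

```text
[ 0.50716941 -0.17483006  0.34768387] [-0.31989618 -0.03339804 -0.94686377] 325.2492419672136
```

View pics/w8c.png

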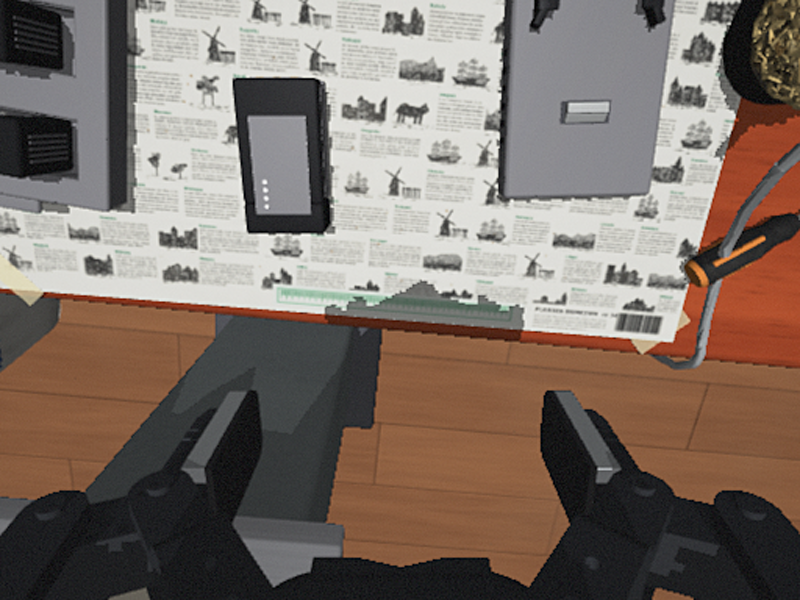

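The picture shows the pack lying flat, label (back) up, inside about (233–329, 79–233). The charger's deck front corners are at about (502,198) and (649,194), with the catch at (585,111). From here I work from masks.

```bash
cat > meas.py <<'E'
from h import *
d=np.load("w8.npz");b=cv2.imread("pics/w8.png");g=cv2.cvtColor(b,cv2.COLOR_BGR2HSV);k=1.5625
# label/panel on the back (z=.032)
def corners(mask,z,eps=.03):
    c=max(cv2.findContours(mask,cv2.RETR_EXTERNAL,cv2.CHAIN_APPROX_NONE)[0],key=cv2.contourArea)
    a=cv2.approxPolyDP(c,eps*cv2.arcLength(c,True),True)[:,0]
    print(cv2.contourArea(c),(a*k).round().tolist()); r=cv2.boxPoints(cv2.minAreaRect(c));return [ray(d,p,z)[:2] for p in a],[ray(d,p,z)[:2] for p in r]
roi=np.zeros(g.shape[:2],np.uint8);roi[45:155,140:218]=255
dark=cv2.inRange(g[:,:,2],0,62)&roi; dark=cv2.morphologyEx(dark,cv2.MORPH_OPEN,np.ones((5,5)))
A,B=corners(dark,.032);print("pack",np.round(A,4).tolist(),np.mean(A,0))
roi[:]=0;roi[72:138,158:200]=255
pan=cv2.inRange(g[:,:,2],70,175)&roi;A,B=corners(pan,.032);A=np.array(A);print("panel",A.round(4).tolist(),A.mean(0))
f=[ray(d,(x/k,y/k),.028) for x,y in((502,197),(649,194))];print("front",f,np.linalg.norm(f[0]-f[1]))
l=[ray(d,(x/k,y/k),.028) for x,y in((503,3),(672,3))];print("sides",l)
for a,c in((f[0],l[0]),(f[1],l[1])): print(np.degrees(np.arctan2(*(c-a)[1::-1])))
print("catch",ray(d,(585/k,111/k),.034))
E
python3 meas.py
```

```text
5130.5 [[233.0, 80.0], [248.0, 231.0], [322.0, 231.0], [317.0, 88.0]]
pack [[0.5192, -0.0773], [0.4314, -0.0867], [0.4361, -0.1328], [0.5199, -0.1257]] [ 0.4766344  -0.10562294]
2260.0 [[247.0, 116.0], [256.0, 212.0], [309.0, 214.0], [305.0, 116.0]]
panel [[0.5004, -0.0854], [0.4438, -0.0915], [0.4461, -0.1244], [0.5038, -0.1192]] [ 0.47354355 -0.10513143]
front [array([ 0.46820561, -0.24301709,  0.028     ]), array([ 0.47929781, -0.33393166,  0.028     ])] 0.0915887366418131
sides [array([ 0.5742465 , -0.22585548,  0.028     ]), array([ 0.5837791 , -0.31950492,  0.028     ])]
9.193010743070676
7.861668585977411
catch [ 0.52288746 -0.28156633  0.034     ]
```

Request:
drive_effector(
  moves=[
    [0.015, -0.024, 0.03, 0, 0.075],
    [0.015, -0.024, 0.03, 0, 0.075],
    [0.0156, -0.0239, 0.03, 0, 0.075],
    [0, 0, 0.03, 0, 0.075],
    [0, 0, 0.03, 0, 0.075],
    [0, 0, 0.02, 0, 0.075],
    [0, 0, 0.012, 0, 0.075],
    [0, 0, 0.008, 0, 0.075],
    [0, 0, 0, 0, 0.075],
    [0, 0, 0, 0, 0.075],
  ],
)

```text
time_s: 13.05
position: [0.4621, -0.1071, 0.0263]
tool_rot: [[0.995, 0.103, -0.0], [0.103, -0.995, 0.0], [-0.0, -0.0, -1.0]]
ft_force: [0.2, -0.1, -0.0]
grip_width: 0.0753
gripper_force: 0.0
```

Request:
drive_effector(
  moves=[
    [0, 0, 0, 0, 0.06],
    [0, 0, 0, 0, 0.053],
    [0, 0, 0, 0, 0.045],
    [0, 0, 0, 0, 0.045],
    [0, 0, 0, 0, 0.045],
    [0, 0, 0, 0, 0.045],
  ],
  grip_force=40,
)

```text
time_s: 13.65
position: [0.4623, -0.1074, 0.0271]
tool_rot: [[0.995, 0.103, 0.001], [0.103, -0.995, -0.0], [0.001, 0.001, -1.0]]
ft_force: [-1.2, 0.2, 5.6]
grip_width: 0.0493
gripper_force: 42.0
```

Request:
drive_effector(
  moves=[
    [0, 0, -0.01, 0, 0.045],
    [0, 0, -0.03, 0, 0.045],
    [0, 0, -0.04, 0, 0.045],
    [0, 0, -0.03, 0, 0.045],
    [0.005, 0.036, 0, 0, 0.045],
    [0.005, 0.036, 0, 0, 0.045],
    [0.005, 0.036, 0, 0, 0.045],
    [0.005, 0.036, 0, 0, 0.045],
    [0.006, 0.036, 0, -0.9, 0.045],
    [0, 0, 0, 0, 0.045],
  ],
)

```text
time_s: 14.65
position: [0.5069, -0.2876, 0.1366]
tool_rot: [[0.993, 0.115, 0.001], [0.115, -0.993, -0.002], [0.001, 0.002, -1.0]]
ft_force: [-0.4, 0.0, -2.5]
grip_width: 0.0491
gripper_force: 42.4
```

Request:
drive_effector(
  moves=[
    [0, 0, 0, 0, 0.045],
    [0, 0, 0, 0, 0.045],
  ],
)

```text
time_s: 14.85
position: [0.5061, -0.2827, 0.1366]
tool_rot: [[0.993, 0.119, -0.0], [0.119, -0.993, 0.001], [-0.0, -0.001, -1.0]]
ft_force: [1.6, 0.7, -1.4]
grip_width: 0.0489
gripper_force: 42.4
```

```bash
python3 shot.py wrist w9; python3 - <<'E'
from h import *
b=cv2.imread("pics/w9.png");g=cv2.cvtColor(b,cv2.COLOR_BGR2HSV)[:,:,2]
for r in range(0,250,12): print(r,"".join("#" if v<60 else "+" if v<120 else "-" if v<170 else "." for v in g[r,120:420:3]))
d=np.load("w9.npz")
C=np.array([.561,-.2771]);c=np.array([.9930,.1184]);e=np.array([-c[1],c[0]])
for x,y,z in((13,27,39),(13,-27,39),(58,27,39),(58,-27,39),(61,46,61),(61,-46,61),(-39,0,34)): p=C+(c*x+e*y)/1e3;print(x,y,z,proj(d,[*p,z/1e3]).round(1))
E
```

```text
[ 0.58932196 -0.2725151   0.26788924] [-0.3201993  -0.03820122 -0.94657967] 325.2492419672136
0 ......-++++++.......---------++++++++++..++++++++++++-.#++++++###--------+.........................+
12 .....................+------+-------------------------------------------+.........................+#
24 ....-+++++-++...........+###########################################++..........................++##
36 ....+....+.-.............--++#+++++#...--++...--++...--++.+++++++-..+.........................#+####
48 .........................-----#++++#.---------------------#++++++-----......................########
60 -++++-++.................-.--.#+#++#----------------------###++#-----+-++-.................
[... 1045 characters left out ...]
+-.........
192 .............----+--.....+######---------------------------+#####+..................+-..............
204 ...-+.....................######---------------------------######-...++-++++-.......................
216 ...........................#####+--------------------------######+--------+......................+++
228 ..........................+#####+-------------+++++++------######-+++++---+-...............#+++---..
240 .................++.---+#++######------+++++++++++++++++++-######++#--+----........----.++++---++###
13 27 39 [218.2 100.6]
13 -27 39 [297.5 100.6]
58 27 39 [215.6  27.7]
58 -27 39 [300.4  27.7]
61 46 61 [177.5  16.4]
61 -46 61 [338.9  16.4]
-39 0 34 [257.7 172. ]
```

```bash
cat > rel.py <<'E'
import sys
from h import *
from rig import env, vision, workorder
nm=sys.argv[1];d=np.load(nm+".npz");g=cv2.cvtColor(d["pixels"],cv2.COLOR_RGB2GRAY).astype(float);g=cv2.GaussianBlur(g,(3,3),0)
s=env.observe();R=s["tool_rot"];T=s["position"]
def edge(r,a,b,sgn,z):  # strongest step from a to b
    v=np.diff(g[r,a:b])*sgn;i=int(v.argmax())
    o=0 if i in(0,len(v)-1) else (v[i-1]-v[i+1])/(2*(v[i-1]-2*v[i]+v[i+1]))
    return ray(d,(a+i+.5+o,r),z)
def line(rows,a,b,sgn,z):
    P=np.array([R.T@(edge(r,a,b,sgn,z)-T) for r in rows]);m=np.abs(P[:,1]-np.median(P[:,1]))<.002;P=P[m]
    k=np.polyfit(P[:,0],P[:,1],1);return k,P[:,0].mean(),P[:,1].mean(),m.sum()
for n,a in eval(sys.argv[2]).items():
    k,x,y,c=line(*a);print(n,"slope deg %.2f  x %.4f y %.4f n %d"%(np.degrees(np.arctan(k[0])),x,y,c))
print(T)
E
python3 rel.py w9 '{"railL_in":(range(50,92),220,236,1,.039),"railR_in":(range(50,92),286,302,-1,.039),"deckL":(range(60,130),192,206,-1,.028),"deckR":(range(110,132),312,330,1,.028),"deckL2":(range(60,130),188,206,-1,.028),"packL":(range(146,186),186,206,-1,.142),"packR":(range(146,186),308,328,1,.142)}'
```

```text
railL_in slope deg -0.73  x 0.0873 y -0.0190 n 42
railR_in slope deg -0.16  x 0.0873 y 0.0239 n 42
deckL slope deg -0.20  x 0.0713 y -0.0430 n 70
deckR slope deg -0.04  x 0.0532 y 0.0480 n 22
deckL2 slope deg -0.20  x 0.0713 y -0.0430 n 70
packL slope deg -0.13  x 0.0499 y -0.0246 n 40
packR slope deg 1.14  x 0.0499 y 0.0245 n 40
[ 0.50625709 -0.28258269  0.13662173]
```

Request:
drive_effector(
  moves=[
    [-0.001, 0.0025, 0, -0.2, 0.045],
    [0, 0, 0.03, 0, 0.045],
    [0, 0, 0.02, 0, 0.045],
    [0, 0, 0.012, 0, 0.045],
    [0, 0, 0, 0, 0.045],
    [0, 0, 0, 0, 0.045],
  ],
)

```text
time_s: 15.5
position: [0.5061, -0.2865, 0.0751]
tool_rot: [[0.993, 0.122, 0.001], [0.122, -0.993, -0.001], [0.001, 0.001, -1.0]]
ft_force: [0.1, -0.9, -1.2]
grip_width: 0.0488
gripper_force: 42.4
```

```bash
python3 shot.py wrist w10; python3 rel.py w10 '{"packL":(range(146,186),170,216,-1,.1065),"packR":(range(146,186),300,340,1,.1065)}'; python3 - <<'E'
from h import *
b=cv2.imread("pics/w10.png");g=cv2.cvtColor(b,cv2.COLOR_BGR2HSV)[:,:,2]
for r in range(0,180,9): print(r,"".join("#" if v<60 else "+" if v<120 else "-" if v<170 else "." for v in g[r,120:420:3]))
E
```

```text
[ 0.58912949 -0.27583683  0.20650453] [-0.31885658 -0.04050607 -0.94693703] 325.2492419672136
packL slope deg -0.30  x 0.0569 y -0.0198 n 34
packR slope deg -0.29  x 0.0568 y 0.0187 n 40
[ 0.50628618 -0.28659984  0.07541697]
0 .............+##############################################################+.......................
9 +.............++++++#########++++++++++++++++++++++++++++++++#########+++++#........................
18 ..............--++++++++++++#+++++++++++-++++++++-+++++++++-+#+++####++++++-........................
27 ..............-------+++++++#+.-----------------------------.#+##+###.-----.........................
36 ...............------#+##+++++.-----------------------------+#+######.-----..--.-...................
45 ...............+-----##+++++++-.----------------------------++#+#####-----+..--.....................
54 ................-----+#+##+++#+----------------------
[... 707 characters left out ...]
----------------------------------####+----...........+++.......######
126 ..................-----------++++++++++++++++++++++++++++##++++---------+..........+--++++#..+######
135 ............-.....--------#######+--+++++++++++++++++############--------.......-+++--++++...#######
144 -+-.....-.........------.#########################################------....................-+######
153 .......+++++++..---------#########################################.-----.....................++#####
162 ...................------#########################################-----+.....++-+.#++.+......--++###
171 ...................-------########################################------.....++++-++--+++......+---+
```

```bash
python3 rel.py w10 '{"railL_in":(range(30,100),200,220,1,.039),"railR_in":(range(30,100),290,310,-1,.039),"deckL":(range(60,130),160,180,-1,.028),"deckR":(range(60,130),332,350,1,.028),"packL":(range(146,176),186,206,-1,.0806),"packR":(range(146,176),308,328,1,.0806)}'
```

```text
railL_in slope deg -0.86  x 0.0889 y -0.0223 n 70
railR_in slope deg 0.13  x 0.0889 y 0.0199 n 70
deckL slope deg -0.05  x 0.0744 y -0.0467 n 70
deckR slope deg -0.20  x 0.0744 y 0.0437 n 70
packL slope deg -0.42  x 0.0520 y -0.0249 n 30
packR slope deg -0.18  x 0.0520 y 0.0237 n 30
[ 0.50628618 -0.28659984  0.07541697]
```

```bash
python3 - <<'E'
from h import *
from rig import env, vision, workorder
d=np.load("w10.npz");s=env.observe();R=s["tool_rot"];T=s["position"]
for r,u,z in((118,195,.039),(120,320,.039),(133,255,.0806),(138,255,.0806),(126,255,.06)): print(r,(R.T@(ray(d,(u,r),z)-T)).round(4))
E
```

```text
118 [ 0.0637 -0.0314  0.0365]
120 [0.0627 0.0321 0.0365]
133 [ 0.0629 -0.0008 -0.0051]
138 [ 0.061  -0.0008 -0.0051]
126 [ 0.0627 -0.0009  0.0155]
```

Request:
drive_effector(
  moves=[
    [0, -0.0008, 0.006, 0, 0.045],
    [0, 0, 0.006, 0, 0.045],
    [0, 0, 0.004, 0, 0.045],
    [0, 0, 0.002, 0, 0.045],
    [0, 0, 0, 0, 0.045],
  ],
)

```text
time_s: 16.05
position: [0.5056, -0.2855, 0.056]
tool_rot: [[0.993, 0.122, -0.0], [0.122, -0.993, 0.0], [-0.0, -0.0, -1.0]]
ft_force: [-0.8, 0.2, -1.8]
grip_width: 0.049
gripper_force: 42.5
```

Request:
drive_effector(
  moves=[
    [0, 0, 0.001, 0, 0.045],
    [0, 0, 0, 0, 0.045],
  ],
)

```text
time_s: 16.25
position: [0.5057, -0.2855, 0.0554]
tool_rot: [[0.993, 0.122, 0.0], [0.122, -0.993, -0.0], [0.0, 0.0, -1.0]]
ft_force: [-0.6, 0.8, -0.6]
grip_width: 0.0488
gripper_force: 42.5
```

Request:
drive_effector(
  moves=[
    [0, 0, 0.001, 0, 0.045],
    [0, 0, 0, 0, 0.045],
  ],
)

```text
time_s: 16.45
position: [0.5057, -0.2856, 0.0551]
tool_rot: [[0.993, 0.122, 0.0], [0.122, -0.993, -0.0], [0.0, 0.001, -1.0]]
ft_force: [-1.4, 1.3, 5.9]
grip_width: 0.0489
gripper_force: 43.3
```

Request:
drive_effector(
  moves=[
    [0.002, 0, 0, 0, 0.045],
    [0.003, 0, 0, 0, 0.045],
    [0.003, 0, 0, 0, 0.045],
    [0.003, 0, 0, 0, 0.045],
    [0, 0, 0, 0, 0.045],
  ],
  grip_force=30,
)

```text
time_s: 16.95
position: [0.5167, -0.2846, 0.0551]
tool_rot: [[0.993, 0.122, 0.0], [0.122, -0.993, -0.001], [0.0, 0.001, -1.0]]
ft_force: [-2.6, -0.4, 5.4]
grip_width: 0.049
gripper_force: 43.3
```

Request:
drive_effector(
  moves=[
    [0.003, 0, 0, 0, 0.045],
    [0.003, 0, 0, 0, 0.045],
    [0.003, 0, 0, 0, 0.045],
    [0.003, 0, 0, 0, 0.045],
    [0, 0, 0, 0, 0.045],
  ],
)

```text
time_s: 17.45
position: [0.5286, -0.2832, 0.0552]
tool_rot: [[0.993, 0.122, 0.0], [0.122, -0.993, -0.001], [0.0, 0.001, -1.0]]
ft_force: [-3.1, -0.5, 5.1]
grip_width: 0.0489
gripper_force: 43.3
```

Forces are low and the pack is entering. I'll keep going.

Request:
drive_effector(
  moves=[
    [0.004, 0, 0, 0, 0.045],
    [0.004, 0, 0, 0, 0.045],
    [0.004, 0, 0, 0, 0.045],
    [0.004, 0, 0, 0, 0.045],
    [0.004, 0, 0, 0, 0.045],
    [0, 0, 0, 0, 0.045],
  ],
)

```text
time_s: 18.05
position: [0.5487, -0.2807, 0.0551]
tool_rot: [[0.993, 0.122, 0.001], [0.122, -0.993, -0.001], [0.001, 0.001, -1.0]]
ft_force: [-1.6, -0.1, 4.8]
grip_width: 0.0489
gripper_force: 43.2
```

Request:
drive_effector(
  moves=[
    [0.002, 0, 0, 0, 0.045],
    [0.002, 0, 0, 0, 0.045],
    [0.002, 0, 0, 0, 0.045],
    [0, 0, 0, 0, 0.045],
  ],
)

```text
time_s: 18.45
position: [0.5542, -0.28, 0.0551]
tool_rot: [[0.993, 0.122, -0.0], [0.122, -0.993, -0.001], [-0.0, 0.001, -1.0]]
ft_force: [-3.1, -1.0, 6.4]
grip_width: 0.0488
gripper_force: 43.3
```

Request:
drive_effector(
  moves=[
    [0.001, 0, 0, 0, 0.045],
    [0.001, 0, 0, 0, 0.045],
    [0.001, 0, 0, 0, 0.045],
    [0, 0, 0, 0, 0.045],
  ],
)

```text
time_s: 18.85
position: [0.557, -0.2797, 0.0551]
tool_rot: [[0.993, 0.122, -0.0], [0.122, -0.993, -0.001], [-0.0, 0.001, -1.0]]
ft_force: [-4.3, -1.4, 5.5]
grip_width: 0.0488
gripper_force: 43.3
```

Request:
drive_effector(
  moves=[
    [0.001, 0, 0, 0, 0.045],
    [0.001, 0, 0, 0, 0.045],
    [0, 0, 0, 0, 0.045],
  ],
)

```text
time_s: 19.15
position: [0.559, -0.2794, 0.0551]
tool_rot: [[0.993, 0.122, -0.0], [0.122, -0.993, -0.001], [-0.0, 0.001, -1.0]]
ft_force: [-3.3, -0.8, 5.7]
grip_width: 0.049
gripper_force: 43.3
```

Request:
drive_effector(
  moves=[
    [0.001, 0, 0, 0, 0.045],
    [0.001, 0, 0, 0, 0.045],
    [0, 0, 0, 0, 0.045],
  ],
)

```text
time_s: 19.45
position: [0.5608, -0.2792, 0.0551]
tool_rot: [[0.993, 0.122, -0.001], [0.122, -0.993, -0.001], [-0.001, 0.001, -1.0]]
ft_force: [-4.9, -0.7, 6.8]
grip_width: 0.049
gripper_force: 43.3
```

Request:
drive_effector(
  moves=[
    [0.001, 0, 0, 0, 0.045],
    [0.001, 0, 0, 0, 0.045],
    [0, 0, 0, 0, 0.045],
  ],
)

```text
time_s: 19.75
position: [0.5609, -0.2792, 0.0551]
tool_rot: [[0.993, 0.122, -0.005], [0.122, -0.993, -0.001], [-0.005, -0.0, -1.0]]
ft_force: [-15.5, -3.2, 11.1]
grip_width: 0.0491
gripper_force: 43.9
```

Request:
drive_effector(
  moves=[
    [0.001, 0, 0, 0, 0.045],
    [0, 0, 0, 0, 0.045],
  ],
)

```text
time_s: 19.95
position: [0.5609, -0.2792, 0.0551]
tool_rot: [[0.993, 0.122, -0.008], [0.122, -0.993, -0.0], [-0.008, -0.0, -1.0]]
ft_force: [-21.9, -2.3, 13.3]
grip_width: 0.0488
gripper_force: 44.1
```

Request:
drive_effector(
  moves=[
    [0.001, 0, 0, 0, 0.045],
    [0, 0, 0, 0, 0.045],
  ],
)

```text
time_s: 20.15
position: [0.5609, -0.2792, 0.0551]
tool_rot: [[0.993, 0.122, -0.01], [0.122, -0.993, -0.0], [-0.01, -0.001, -1.0]]
ft_force: [-26.2, -3.4, 15.2]
grip_width: 0.049
gripper_force: 44.3
```

The firm stop came after 55.6 mm of travel, where home was predicted. I'll ease off, release, retreat and look for the catch.

Request:
drive_effector(
  moves=[
    [-0.0015, 0, 0, 0, 0.045],
    [0, 0, 0, 0, 0.05],
    [0, 0, 0, 0, 0.054],
    [0, 0, 0, 0, 0.06],
    [0, 0, 0, 0, 0.066],
    [0, 0, -0.01, 0, 0.066],
    [0, 0, -0.03, 0, 0.066],
    [-0.03, 0, -0.04, 0, 0.066],
    [-0.04, 0, -0.03, 0, 0.066],
    [-0.04, 0, 0, 0, 0.066],
  ],
)

```text
time_s: 21.15
position: [0.4549, -0.2929, 0.169]
tool_rot: [[0.992, 0.123, 0.006], [0.123, -0.992, -0.006], [0.005, 0.007, -1.0]]
ft_force: [-0.8, -1.5, -0.7]
grip_width: 0.0659
gripper_force: 0.0
```

Request:
drive_effector(
  moves=[
    [-0.01, 0, 0, 0, 0.066],
    [0, 0, 0, 0, 0.066],
    [0, 0, 0, 0, 0.066],
  ],
)

```text
time_s: 21.45
position: [0.4455, -0.2932, 0.1645]
tool_rot: [[0.993, 0.122, 0.001], [0.122, -0.993, -0.0], [0.001, 0.0, -1.0]]
ft_force: [0.1, 0.6, 0.4]
grip_width: 0.0659
gripper_force: 0.0
```

```bash
python3 shot.py wrist w11; python3 - <<'E'
from h import *
b=cv2.imread("pics/w11.png");g=cv2.cvtColor(b,cv2.COLOR_BGR2HSV)[:,:,2]
for r in range(0,260,8): print(r,"".join("#" if v<60 else "+" if v<120 else "-" if v<170 else "." for v in g[r,120:420:3]))
d=np.load("w11.npz");C=np.array([.561,-.2780]);c=np.array([.9930,.1184]);e=np.array([-c[1],c[0]])
for n,(x,y,z) in dict(tailtopL=(-32,25,60),tailtopR=(-32,-25,60),tailbot=(-32,0,28),catchfront_up=(-34,0,34),catchback_up=(-44,0,34),catch_flush=(-44,0,28),block=(60,0,61),front=(-91,0,28)).items(): p=C+(c*x+e*y)/1e3;print(n,proj(d,[*p,z/1e3]).round(1))
E
```

```text
[ 0.52846888 -0.28260287  0.29593431] [-0.31896249 -0.04002836 -0.94692168] 325.2492419672136
0 .........................----++++#+##------------------#######-----...................+##+-.---++++-
8 ++..++-..................+----#+##+##.-----------------######+-----...........+++#+++###+++#++-+-+++
16 ++++++-..................+---###-#+++.-----------------###+###+---..........-+++++-+###+++#+.++#-+++
24 .........................+-------#+##------------------###+-+-----.................###-+++-+#+++-..+
32 .........................--------+#+#-----------------+###-------+........---+-...####++.-++.++.-+##
40 ..........................-------+###-----------------+###-------+.......++-++-+-.####++-++++-+--
[... 2320 characters left out ...]
...................++++++++--+--+++++--------+++++++-+#####-+-++-.......---................
232 -----------..................+++++++--+--+++++++++++-+-+----++#+++++##+++.....--.+--................
240 #######+#+#++##+++-------++++++++++++++++++-------++++----+--+#+###-+++-.....---.-------------------
248 ################++++#########----------+++#++++++++++++++++++++++...-###++++------.-----------------
256 ###############++++##########-----------------------------------+++..####++++##+--------------------
tailtopL [218.2  75.3]
tailtopR [291.1  75.5]
tailbot [254.8  75.6]
catchfront_up [254.8  78.3]
catchback_up [254.8  92. ]
catch_flush [254.8  91.6]
block [254.9 -88.8]
front [254.7 150.1]
```

```bash
python3 - <<'E'
from h import *
np.set_printoptions(linewidth=250)
for n,r0,c0 in(("w11",70,232),("w8",58,354)):
    g=cv2.cvtColor(np.load(n+".npz")["pixels"],cv2.COLOR_RGB2GRAY);print(n);print(g[r0:r0+30,c0:c0+48:2])
E
```

```text
w11
[[ 46  48  42  44  47  44  44  48  45  47  47  47  43  43  47  49  46  47  44  45  47  47  48  43]
 [ 39  38  32  39  39  34  39  36  34  39  42  38  34  37  29  37  39  40  38  37  38  37  35  39]
 [ 26  29  27  22  27  30  31  20  27  26  24  25  29  26  24  29  27  26  25  27  27  26  26  27]
 [ 22  18  21  35  35  30  31  33  30  31  28  25  26  34  30  29  33  30  32  30  31  30  27  25]
 [ 69  81  58  64  56  57  60  68  62  62  66  74  74  61  59  55  55  62  67  61  75  77  73  64]
 [ 95 116  91  83  70  67  70  76  76  76  80  92  92  81  66  63  67  76  73  76  97  96 103  87]
 [ 77  73  77  48  46  52  49  53  51  51  52  54  53  52  52  56  52  52  52  51  51  56  79  78]
 [ 77  78  82  42  61  85  88  86  83  85  84  83  82  85  84  85  82  83  81  82  40  54  79  78]
 [ 78  75  79  46  83 114 114 114 115 116 114 116 115 114 113 115 113 115 116 117  37  56  80  77]
 [ 77  80  78  37  70 101 106 107 111 108 108 110 103  99 101 100 108 109 108 113  39  58  78  78]
 [ 79  79  82  43 104 158 138  95  94  95 102 104 125 156 156 158  93  99 100 105  41  63  75  77]
 [ 77  
[... 4148 characters left out ...]
7 137]
 [139 143 138 143 142 143 139 142 141 141 139 139 140 140 139 139 140 139 137 137 139 137 139 139]
 [141 138 139 139 141 140 141 140 137 140 140 139 140 138 140 140 139 137 137 138 138 137 137 137]
 [143 140 142 141 142 139 138 142 140 137 140 138 138 140 139 138 137 140 136 137 136 139 139 138]
 [142 140 142 140 140 140 141 137 137 140 139 140 139 139 139 142 137 138 137 137 137 139 136 138]
 [141 140 139 139 141 140 142 136 138 139 142 139 138 137 140 139 138 136 136 140 138 137 135 137]
 [141 141 140 139 140 139 142 139 138 138 138 138 140 140 139 137 141 138 138 136 139 137 137 138]
 [142 139 140 141 140 138 140 141 139 140 139 138 139 139 138 138 136 136 136 139 136 136 136 135]]
```

The tail edge is at row ~75, where home predicts it. The catch is fully uncovered behind it at rows 77–92. The pack's shadow falls shorter on the tab than on the deck, so the tab stands raised. I'm handing in.

```bash
python3 -c "
from rig import env, vision, workorder
print(workorder.close_job())"
```

```text
the job is handed in; nothing more can be done
None
```

I laid the long pack on its contact face on the worktop, let go, took it again, and slid it into the charger until it met the stop. The last camera view shows the catch up behind it, and the job was handed in at about 21.5 s with no verdict returned.

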